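# Snap the ticket holder onto the bottle rack's rail

## Robot

A 7-joint arm with a two-finger parallel gripper is mounted at the origin on the work surface. World frame = base frame: x ahead of the robot, y to its left, z up, the work surface at z = 0. Lengths are in m, angles in rad, forces in N, time in s.
With the tool pointing down it reaches from about 0.375 to 0.925 m from the base axis. Payload 3.1 kg.
Tool frame: the origin (TCP) lies at the very end of the fingers, on their centre line; the grasp point (between the pads) lies env.hold_point_z behind it (env.hold_point_z is the distance from the TCP to the grasp point, in m); z points along the fingers, y is the line along which they close (so a half turn about z gives the same grasp; the last joint's range is limited). The gripper opens to 85 mm and grips with 20 to 120 N. Pads are 22 mm wide; open, the fingers measure 114 mm over their backs; the gripper's body (76 mm by 85 mm) begins 54 mm behind the grasp point. The pads swing forward as they close: fully open they stand 13 mm farther back than shut.
Start: joints at [-1.375, 0.383, 0.044, 1.598, -0.018, 1.161, -0.05], TCP at [0.188, 0.622, 0.211] pointing down, gripper open.
Joint ranges: [-2.61, 2.61], [-0.41, 2.15], [-1.48, 1.57], [0, 2.5], [-1.57, 4.71], [0.05, 1.97], [-2.85, 2.85]. Speed limits (rad/s): [2.79, 2.79, 3.14, 3.14, 3.14, 3.14, 3.14].

## Interface

Orientations are given as a rotation vector (axis times angle).
In Python, from plant import env, snapshot, camera_model gives the robot as it stands. The module is installed in compiled form; this text tells all that it offers.
- The arm moves only by the tool apply_moves, never from a script. Its argument "motion" is a list that holds one entry, the list of rows, each a list of 4 numbers: the shift along the tool's x, y, z normalised to -1 to 1, where 1 is 0.4 m, then the turn about the tool's z normalised to -1 to 1, where 1 is 45 degrees. In form: [[[dx, dy, dz, turn], ...]]. A call has 1 to 20 rows; each row is the pose to reach, as a shift and turn from the pose commanded when the call began, along the tool's axes at that moment; what a row does not reach only later rows make up. A row lasts 1/12 s, in which the tool goes at most 41.7 mm and 7.16 degrees, less where a joint would pass 70% of its speed; a pose out of reach is approached as far as the arm can. A call with a number of a shift or a turn outside -1 to 1 is refused whole. A call with a gripper value outside its range is refused whole. "jaw" is the opening, from -1 (shut) to 1 (fully open), so that 0 is half open, set as the call begins (left out, the last holds). The fingers move at their own pace and stop on an object; "force" is the grip in N (left out, the last holds). Time passes only in rows, so rows that repeat a pose let the fingers close. It gives the time, the measured TCP pose, the force, the opening and the grip force at its end, in the units of the state.
- env.read_state(): the state, without advancing time (a new reading comes with each control period).
- snapshot(name): name is "scene" or "top"; returns the picture (420x560x3 uint8, red, green, blue); there is no depth.
- camera_model(name): a dict with "fov_y" (degrees; the focal length in pixels is half the picture's height over the tangent of half this angle, whatever the lens; pixels are square), "cx", "cy" (the principal point, pixels), "rvec" (rotation vector, rad) and "tvec" (3), from world to camera coordinates, as OpenCV has them. Camera axes: x right, y down, z forward; pixel columns grow to the right and rows downward; lengths in m; the calibration is good to about 2 mm. A picture is of the moment at which its call begins. camera_model takes no time and is no camera call.
- env.sign_off(): hands the job in; it is judged then, once.
The state is a dict: "t": time; "joint_positions": joint angles; "joint_velocities": joint speeds; "joint_efforts": joint torques, N m; "tool_pos": TCP position; "ee_rot": TCP orientation; "force": force on the tool from outside, world axes, zero at the start; "moment": the same for the moment, N m; "grip_width": opening from 0.0 (shut) to 1.0 (fully open); "grip_force": force on a finger pad.
Only numpy, scipy, OpenCV 4.12 (cv2) and the standard library are available. Lean on these libraries where they do the work, as an engineer would, in place of code of your own. Each camera call takes 0.05 s, during which the arm holds its last target. There are 200 camera calls.

## Task

Take the ticket holder with the big spring clip, not the one with the tiny clip or the one with the flat foot, and push it down over the round rail of the bottle rack, straight in front of the tall bottle, until both arms have snapped fully under the tube. Leave it with its card upright and in line with the rail, and leave the tall bottle standing where it is.

Things in the scene. Friction and masses are not known exactly. Their poses are not given: they have to be found in the camera images.
- ticket_clip: Ticket holder standing mouth down. Top: upright frame with white card, 50 wide (y) x 12 thick (x) mm, 44.5 to 89.5 mm above the foot: grip here. Below: grey roof 38x30x8 mm, then two sprung arms 30 mm long (y), flared to 42 mm at the foot, mouth 18 mm at its narrowest. Origin: centre of foot; z up, y along the tube channel. Half a turn makes no difference. 0.06 kg.
- clip_seat (a point): Centre of the clip's round seat, 24 mm above the holder's foot, axes as the holder's; it lies on the rail's centre line when the clip is home. The flares catch the tube from 5 mm off centre. Pushing on takes 8 to 16 N straight down, from 20 to 10 mm above home; then the arms snap under the tube and the roof stops on it.
- rail_mid (a point): Middle of the rail's centre line: fixed level steel tube, 25 mm diameter, along y, 80 mm above the table, clear for 330 mm between its end posts. It runs along the far side of a plywood bottle rack (180x360x12 mm). x points away from the bottles, z up. The bottles stand 115 mm off at -x, at y = -100, 0 and 100 mm.
- tall_bottle: Amber bottle with white cap, 54 mm diameter, 125 mm tall, in one of the rack's three places; the others hold squat jars, 60 mm wide, 65 mm tall. Origin: centre of its underside; axes as rail_mid's, so straight in front is the bottle's own y = 0, 115 mm along its x.
Mind the look-alikes: they are no part of the job. Leave any green look-alike of the tall_bottle alone.

How it is judged:
At the end, for the whole second after the job is handed in: Clip seat centre within 5 mm of the rail's centre line (sideways, height) and within 20 mm along it of straight in front of the tall bottle; channel along the rail within 10 deg, card upright within 17 deg, at rest; tall bottle upright and within 15 mm of its start (x of clip_seat in the frame of rail_mid between -0.005 and 0.005 m and z of clip_seat in the frame of rail_mid between -0.005 and 0.005 m and y of clip_seat in the frame of tall_bottle between -0.02 and 0.02 m and angle between the y axis of ticket_clip and the y axis of rail_mid, either way round below 0.175 rad and angle between ticket_clip's own z axis and vertical below 0.3 rad and linear speed of ticket_clip below 0.02 m/s and angle between tall_bottle's own z axis and vertical below 0.1 rad and distance of tall_bottle from where it was at the start of the episode below 0.015 m); the robot touches nothing.
It fails at once if the tall bottle is tipped (angle between tall_bottle's own z axis and vertical above 0.5 rad).
It also fails if it takes over 40 s, if anything falls off the work surface, if the arm or the gripper's body presses on something with over 40 N, if the wrist force passes 120 N, or if a joint passes its speed limit or range.

## Working session

There is one attempt and no reset: what is moved stays moved. The work goes in short steps, Python scripts to look and compute and a tool call to move; the robot and the scene stay as the last step left them, time stands still between calls to the robot, and variables do not carry over. Pictures are saved under pics/ and viewed, at most 10 in all, crops included, and the job is handed in when it is done.

Besides the shell and the picture viewer there is one more tool, called after "Request:" by a JSON object that holds its "name" and its "arguments", one argument or row to a line. apply_moves: Moves the arm, as the interface text tells. Scaled input: -1 to 1 covers 0.4 m each way for a shift and 45 degrees each way for a turn. Its arguments: {"type":"object","properties":{"motion":{"type":"array"},"jaw":{"type":"number"},"force":{"type":"number"}},"required":["motion"]}

```bash
mkdir -p pics
python3 - <<'E'
from plant import env,snapshot,camera_model
import cv2
for n in("scene","top"):
    cv2.imwrite(f"pics/{n}0.png",snapshot(n)[:,:,::-1]); print(camera_model(n))
s=env.read_state();print(s,env.hold_point_z)
E
```

```text
{'fov_y': 56.03689858970217, 'cx': 280.4089532849858, 'cy': 209.61352251056232, 'rvec': array([ 1.37149259,  2.13292899, -0.92136718]), 'tvec': array([ 0.25412995, -0.25286515,  1.24222726])}
{'fov_y': 48.925338424646206, 'cx': 285.2057851998662, 'cy': 208.22730498162952, 'rvec': array([ 2.16682336, -2.03791382,  0.23228475]), 'tvec': array([-0.0846944 ,  0.52468608,  1.10218628])}
{'t': 0.1, 'joint_positions': array([-1.37480773,  0.38377875,  0.04382856,  1.59942235, -0.01786929,
        1.16120981, -0.04990349]), 'joint_velocities': array([-0.00051944, -0.00099607,  0.00295664, -0.00388734, -0.00053514,
       -0.00065621,  0.00311439]), 'joint_efforts': array([ 3.09157549e-03, -4.34726608e+01,  1.02955386e+00, -2.50451928e+01,
        1.09094704e-02,  5.44094655e-03,  8.70928545e-06]), 'tool_pos': array([0.18797201, 0.62127571, 0.20959374]), 'ee_rot': array([-0.45964499, -3.10757833,  0.00379748]), 'force': array([-0.17640281,  0.74071639, -0.6694293 ]), 'moment': array([-0.00293844, -0.01836156, -0.01034237]), 'grip_force': 0.0, 'grip_width': 1.0020573917926994} 0.0187
```

View pics/scene0.png

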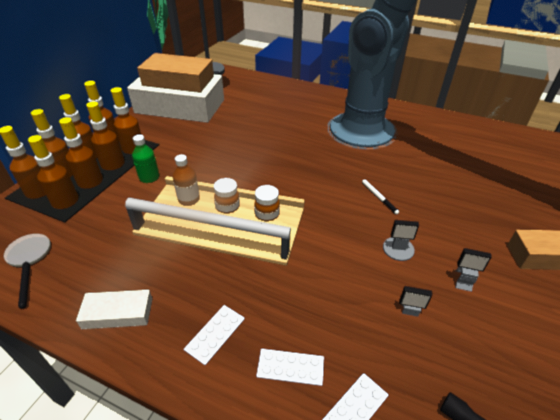

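View pics/top0.png

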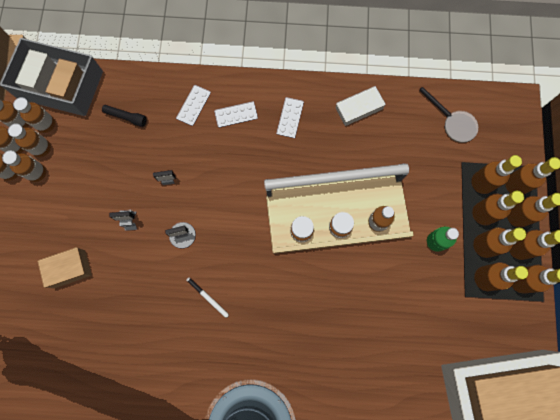

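Candidates for the holder:
- Flat foot: scene (402,238), top (180,235).
- Probably the big clip: scene (470,268), top (123,219).
- Probably the tiny clip: scene (413,300), top (165,177).

Candidates for the bottle:
- Amber bottle on the rack: scene (185,180), top (383,215).
- Green look-alike: scene (145,160).

I'll check the choice in one close crop.

```bash
cat > h.py <<'E'
import numpy as np,cv2
from plant import env,snapshot,camera_model
def cam(n):
    m=camera_model(n);f=210/np.tan(np.radians(m['fov_y']/2))
    return np.array([[f,0,m['cx']],[0,f,m['cy']],[0,0,1]]),m['rvec'],m['tvec']
def ray(n,uv,z):
    K,r,t=cam(n);R=cv2.Rodrigues(r)[0];c=-R.T@t
    d=R.T@np.linalg.inv(K)@np.array([uv[0],uv[1],1.]);return c+d*(z-c[2])/d[2]
def proj(n,P):
    K,r,t=cam(n);return cv2.projectPoints(np.array(P,float).reshape(-1,1,3),r,t,K,None)[0][:,0]
E
python3 - <<'E'
import cv2,numpy as np
s=cv2.imread('pics/scene0.png');t=cv2.imread('pics/top0.png')
a=cv2.resize(s[205:325,370:500],None,fx=4,fy=4,interpolation=cv2.INTER_CUBIC)[:480,:520]
b=cv2.resize(t[190:250,90:160],None,fx=4,fy=4,interpolation=cv2.INTER_CUBIC)
c=np.zeros((480,800,3),np.uint8);c[:,:520]=a;c[:240,520:]=b
b=cv2.resize(t[150:210,255:325],None,fx=4,fy=4,interpolation=cv2.INTER_CUBIC);c[240:,520:]=b
cv2.imwrite('pics/crop1.png',c)
b=cv2.resize(t[150:260,255:415],None,fx=5,fy=5,interpolation=cv2.INTER_CUBIC)
cv2.imwrite('pics/crop2.png',b)
E
```

```text
(no output)
```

View pics/crop1.png

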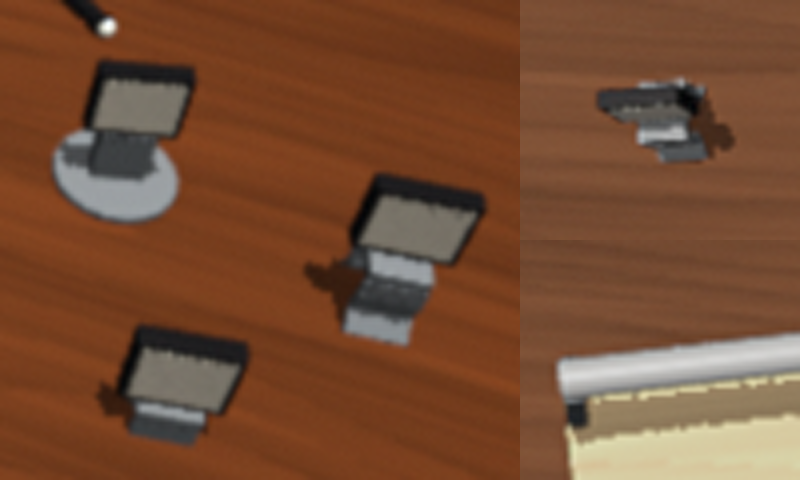

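View pics/crop2.png

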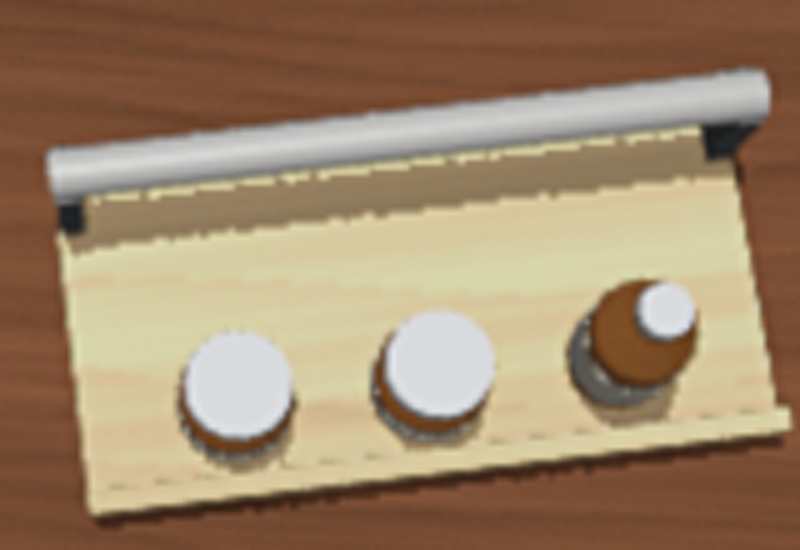

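The crop confirms the choice: the holder at scene (470,268) has the big sprung clip with roof and flared arms. The one at (413,300) has a tiny clip and the one at (402,238) a flat foot. The amber bottle stands in the rack's right-hand place in the top view, with its cap at about (388,212). Next I fit both poses.

```bash
cat > fit.py <<'E'
from h import *
from scipy.optimize import least_squares
def T(p,P):
    c,s=np.cos(p[2]),np.sin(p[2]);P=np.array(P)
    return np.c_[p[0]+c*P[:,0]-s*P[:,1],p[1]+s*P[:,0]+c*P[:,1],P[:,2]]
# holder, scene crop points
S=np.array([[352,247],[455,264],[378,175],[484,192],[343,333],[410,345]])/4+[370,205]
M=np.array([[6,-25,44.5],[6,25,44.5],[-6,-25,89.5],[-6,25,89.5],[21,-15,0],[21,15,0]])/1e3
r0=ray('scene',(468,285),0)
f=least_squares(lambda p:(proj('scene',T(p,M))-S).ravel(),[r0[0],r0[1],0])
print('holder',f.x,np.round(f.fun.reshape(-1,2),1).tolist())
q=proj('top',T(f.x,np.array([[6,-25,89.5],[6,25,89.5],[-6,-25,89.5],[-6,25,89.5],[6,-25,44.5],[6,25,44.5],[-21,-15,0],[-21,15,0]])/1e3))
print('top crop1 pix',np.round((q-[90,190])*4+[520,0]).tolist())
# rack: frame rail_mid with z world
o=np.array([255,150]);C=lambda u:np.array(u)/5+o
for n,u,z in(('cap',(667,310),.125),('jarM',(437,363),.065),('jarL',(240,385),.065),('railL',(52,174),.08),('railR',(765,95),.08)):
    print(n,ray('top',C(u),z))
a=ray('top',C((52,174)),.08);b=ray('top',C((765,95)),.08)
m=(a+b)/2;d=a-b;yaw=np.arctan2(-d[0],d[1]);print('rail mid',m,'yaw',yaw,np.linalg.norm(d))
c=ray('top',C((667,310)),.125);R=np.array([[np.cos(yaw),np.sin(yaw)],[-np.sin(yaw),np.cos(yaw)]])
print('cap in rail frame',R@(c-m)[:2])
for u in((437,363),(240,385)):print(R@(ray('top',C(u),.065)-m)[:2])
for n in('scene','top'):
    K,r,t=cam(n);print(n,-cv2.Rodrigues(r)[0].T@t)
E
python3 fit.py
```

```text
holder [0.48416612 0.35274813 0.2118198 ] [[-0.6, 0.9], [0.2, 1.0], [-0.4, -0.6], [0.5, -0.6], [0.7, -0.2], [-0.5, -0.5]]
top crop1 pix [[673.0, 78.0], [591.0, 90.0], [674.0, 97.0], [592.0, 109.0], [696.0, 93.0], [617.0, 105.0], [705.0, 149.0], [659.0, 156.0]]
cap [ 0.51989232 -0.29718815  0.125     ]
jarM [ 0.49969661 -0.19651241  0.065     ]
jarL [ 0.48257309 -0.09936131  0.065     ]
railL [5.80830392e-01 3.84153871e-04 8.00000000e-02]
railR [ 0.64429734 -0.35515284  0.08      ]
rail mid [ 0.61256386 -0.17738435  0.08      ] yaw 0.17664941885879756 0.3611573201711227
cap in rail frame [-0.11228277 -0.10165405]
[-0.11447224  0.00100401]
[-0.11425671  0.0996524 ]
scene [1.0927827  0.20803902 0.65893636]
top [ 0.27373804 -0.06230382  1.19099493]
```

```bash
cat > go.py <<'E'
import sys
from h import *
from scipy.spatial.transform import Rotation as Ro
# go.py x y z yawdeg(of holder) -> dx dy dz turn in tool units
x,y,z,w=map(float,sys.argv[1:]);s=env.read_state();R=Ro.from_rotvec(s['ee_rot']).as_matrix()
d=R.T@(np.array([x,y,z])-s['tool_pos']);ya=np.degrees(np.arctan2(R[1,1],R[0,1]))
t=-((w-ya+90)%180-90)
print('t',s['t'],'tool',s['tool_pos'],'tilt',R[:,2],'y-angle',ya,'move',np.round(d/.4,4),'turn',t/45,'q7',s['joint_positions'][6],'F',s['force'],s['grip_width'],s['grip_force'])
E
python3 go.py .484 .353 .17 12
```

```text
t 0.1 tool [0.18797201 0.62127571 0.20959374] tilt [-5.54248575e-04 -2.36202986e-03 -9.99997057e-01] y-angle 73.17264496318721 move [-0.9025 -0.4275  0.1002] turn 1.359392110293049 q7 -0.04990349408629467 F [-0.17640281  0.74071639 -0.6694293 ] 1.0020573917926994 0.0
```

Request:
{"name": "apply_moves", "arguments": {
  "motion": [
    [[-0.9025, -0.4275, 0.05, 1.0], [-0.9025, -0.4275, 0.05, 1.0], [-0.9025, -0.4275, 0.05, 1.0], [-0.9025, -0.4275, 0.05, 1.0], [-0.9025, -0.4275, 0.05, 1.0], [-0.9025, -0.4275, 0.05, 1.0], [-0.9025, -0.4275, 0.05, 1.0], [-0.9025, -0.4275, 0.05, 1.0], [-0.9025, -0.4275, 0.05, 1.0], [-0.9025, -0.4275, 0.05, 1.0], [-0.9025, -0.4275, 0.05, 1.0], [-0.9025, -0.4275, 0.05, 1.0], [-0.9025, -0.4275, 0.05, 1.0], [-0.9025, -0.4275, 0.05, 1.0], [-0.9025, -0.4275, 0.05, 1.0], [-0.9025, -0.4275, 0.05, 1.0]]
  ],
  "jaw": 1,
  "force": 60
}}

```text
t: 1.43
tool_pos: [0.4828, 0.3556, 0.1908]
ee_rot: [-1.609, -2.697, 0.0]
force: [-0.4, 0.3, -0.1]
grip_width: 1.0
grip_force: 0.0
```

```bash
python3 go.py .484 .353 .17 12
```

```text
t 1.4333 tool [0.48282272 0.35564066 0.19076481] tilt [-6.17662830e-04  3.67494682e-04 -9.99999742e-01] y-angle 28.363126414317787 move [-0.0072 -0.0005  0.0519] turn 0.3636250314292842 q7 -0.11093161002877429 F [-0.36639217  0.34701645 -0.05507307] 0.9999179460553076 0.0
```

Request:
{"name": "apply_moves", "arguments": {
  "motion": [
    [[-0.007, 0, 0.05, 0.36], [-0.007, 0, 0.05, 0.36], [-0.007, 0, 0.05, 0.36], [-0.007, 0, 0.05, 0.36], [-0.007, 0, 0.05, 0.36]]
  ]
}}

```text
t: 1.85
tool_pos: [0.4851, 0.3523, 0.1709]
ee_rot: [-1.974, -2.443, -0.0]
force: [-0.3, -0.6, -0.3]
grip_width: 1.0
grip_force: 0.0
```

```bash
python3 go.py .484 .351 .052 12
python3 - <<'E'
from h import *
a=cv2.resize(snapshot('scene')[190:310,410:530],None,fx=4,fy=4,interpolation=cv2.INTER_CUBIC)
cv2.imwrite('pics/c3.png',a[:,:,::-1])
print((proj('scene',[env.read_state()['tool_pos']])-[410,190])*4)
E
```

```text
t 1.85 tool [0.48505307 0.35230047 0.17093484] tilt [ 1.65462361e-05  2.27497037e-04 -9.99999974e-01] y-angle 12.123098935372036 move [-0.0027 -0.0033  0.2973] turn 0.0027355318971564835 q7 -0.36554386272655015 F [-0.3370834  -0.60716864 -0.28594274] 0.9996099386760983 0.0
[[336.09368128 130.00741395]]
```

View pics/c3.png

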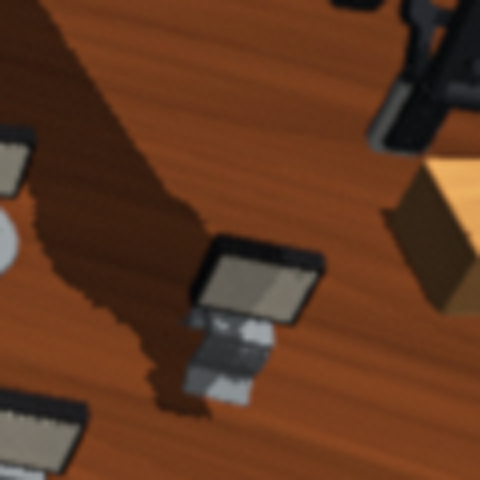

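The crop shows a finger at about crop (395,130), right of the projected TCP at (336,130), so I check this in wider views.

Run:
```python
from h import *
from scipy.spatial.transform import Rotation as Ro
s=env.read_state();R=Ro.from_rotvec(s['ee_rot']).as_matrix();p=s['tool_pos']
P=[p,p+R@[0,.0425,-.013],p+R@[0,-.0425,-.013],p+R@[0,0,-.073]]
o=[]
for n,(x,y) in(('scene',(400,120)),('top',(50,150))):
    i=snapshot(n)[:,:,::-1].copy()
    i=cv2.resize(i[y:y+150,x:x+160],None,fx=2.5,fy=2.5,interpolation=cv2.INTER_CUBIC)
    for k,q in enumerate(proj(n,P)):
        cv2.circle(i,tuple(int(v) for v in (q-[x,y])*2.5),3,[(0,255,0),(255,0,0),(0,0,255),(0,255,255)][k],-1)
    o.append(i)
cv2.imwrite('pics/c4.png',np.hstack(o))
```

```text
(no output)
```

View pics/c4.png

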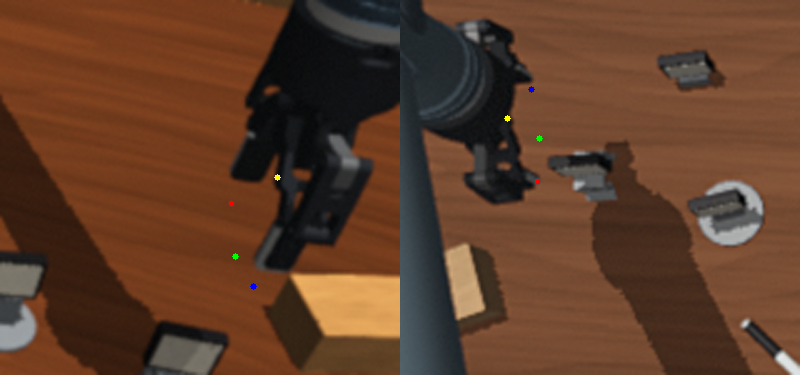

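Request:
{"name": "apply_moves", "arguments": {
  "motion": [
    [[-0.003, -0.003, 0.1, 0], [-0.003, -0.003, 0.17, 0], [-0.003, -0.003, 0.24, 0], [-0.003, -0.003, 0.297, 0], [-0.003, -0.003, 0.297, 0], [-0.003, -0.003, 0.297, 0], [-0.003, -0.003, 0.297, 0]]
  ],
  "jaw": 0.0
}}

```text
t: 2.58
tool_pos: [0.4858, 0.3508, 0.0536]
ee_rot: [1.977, 2.441, 0.004]
force: [0.8, -0.9, 0.1]
grip_width: 0.498
grip_force: 0.0
```

```bash
cat > look.py <<'E'
import sys
from h import *
# look.py out sx sy tx ty : crops 133x150 at x3
v=sys.argv;o=[]
for n,x,y in(('scene',int(v[2]),int(v[3])),('top',int(v[4]),int(v[5]))):
    i=snapshot(n)[y:y+140,x:x+133,::-1]
    o.append(cv2.resize(i,None,fx=3,fy=3,interpolation=cv2.INTER_CUBIC))
cv2.imwrite('pics/'+v[1],np.hstack(o))
E
python3 go.py .484 .351 .052 12;python3 look.py c5.png 410 170 70 160
```

```text
t 2.5833 tool [0.48584165 0.35080943 0.05355901] tilt [ 0.0019513   0.00156239 -0.99999688] y-angle 11.971670757192319 move [ 0.0014 -0.0044  0.0039] turn -0.0006295387290596939 q7 -0.31059727724821223 F [ 0.84331014 -0.90322795  0.12030881] 0.49829993563286706 0.0
```

View pics/c5.png

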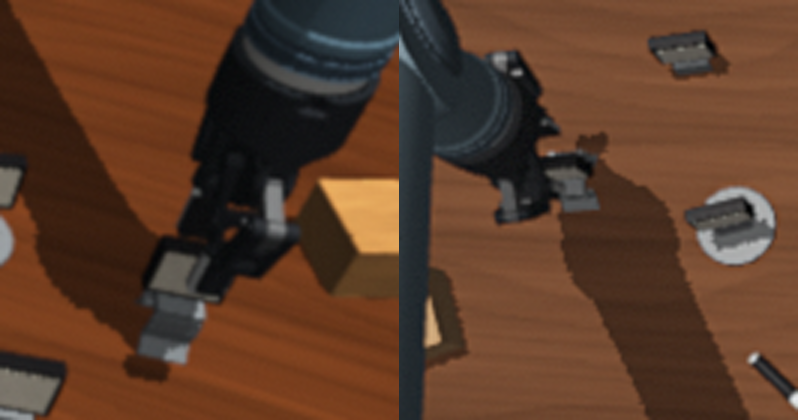

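The front finger, at crop (215,290), sits toward the +y end of the card (centre about (183,270)). The hand is therefore about 18 mm too far in +y as seen in the picture. I'll shift it along the card and look again.

Request:
{"name": "apply_moves", "arguments": {
  "motion": [
    [[-0.02, 0, 0.005, 0], [-0.04, 0, 0.008, 0], [-0.04, 0, 0.01, 0], [-0.04, 0, 0.01, 0], [-0.04, 0, 0.01, 0]]
  ]
}}

```text
t: 3.1
tool_pos: [0.4881, 0.3341, 0.0482]
ee_rot: [-1.979, -2.44, -0.0]
force: [-0.2, 0.9, -0.9]
grip_width: 0.501
grip_force: 0.0
```

```bash
python3 go.py .484 .351 .052 12
python3 - <<'E'
from h import *
from scipy.spatial.transform import Rotation as Ro
s=env.read_state();R=Ro.from_rotvec(s['ee_rot']).as_matrix();p=s['tool_pos']
o=[]
for n,x,y in(('scene',440,215),('top',90,180)):
    i=cv2.resize(snapshot(n)[y:y+80,x:x+66,::-1],None,fx=6,fy=6,interpolation=cv2.INTER_CUBIC)
    q=proj(n,[p])[0];cv2.circle(i,tuple(int(v) for v in (q-[x,y])*6),3,(0,255,0),-1)
    o.append(i)
cv2.imwrite('pics/c6.png',np.hstack(o))
E
```

```text
t 3.1 tool [0.48809065 0.33408183 0.04820899] tilt [ 1.91874803e-05  2.18865187e-04 -9.99999976e-01] y-angle 11.920926970210182 move [ 0.0435 -0.0013 -0.0095] turn -0.001757178439773573 q7 -0.28379224036391637 F [-0.16943849  0.87571744 -0.94897957] 0.5013979461979902 0.0
```

View pics/c6.png

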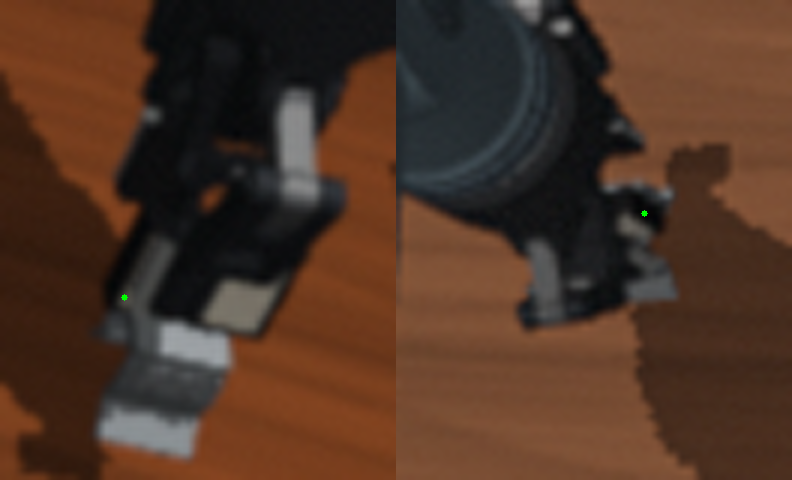

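The finger now covers the middle of the card: finger at about crop x 185, card centre about 195. The projected TCP at (124,297) is off from the real fingers, so the lens must have distortion. I'll grip, then calibrate the distortion using the hand's position.

Request:
{"name": "apply_moves", "arguments": {
  "motion": [
    [[0, 0, 0.0, 0], [0, 0, 0.0, 0], [0, 0, 0.0, 0], [0, 0, 0.0, 0], [0, 0, 0.0, 0], [0, 0, 0.0, 0]]
  ],
  "jaw": -1,
  "force": 60
}}

```text
t: 3.7
tool_pos: [0.4879, 0.3348, 0.0482]
ee_rot: [-1.977, -2.441, -0.0]
force: [0.3, 0.9, 0.9]
grip_width: 0.124
grip_force: 62.1
```

```bash
python3 go.py .484 .351 .052 12
cat > dist.py <<'E'
from fit import T
from h import *
from scipy.optimize import least_squares
tp=env.read_state()['tool_pos']
K={};
for n in('scene','top'):K[n]=cam(n)
def pj(n,P,k):
    A,r,t=K[n];return cv2.projectPoints(np.array(P,float).reshape(-1,1,3),r,t,A,np.array([k,0,0,0.]))[0][:,0]
S=np.array([[352,247],[455,264],[378,175],[484,192],[343,333],[410,345]])/4+[370,205]
M=np.array([[6,-25,44.5],[6,25,44.5],[-6,-25,89.5],[-6,25,89.5],[21,-15,0],[21,15,0]])/1e3
St=np.array([[598-520,92],[600-520,108]])/4+[90,190]; Mt=np.array([[6,25,89.5],[-6,25,89.5]])/1e3
C=np.array([[667,310],[437,363],[240,385],[52,174],[765,95]])/5+[255,150]
Mr=np.array([[-115,-100,125],[-115,0,65],[-115,100,65],[0,180,80],[0,-180,80]])/1e3
def res(p):
    h,ks,kt,rk=p[:3],p[3],p[4],p[5:8]
    return np.r_[(pj('scene',T(h,M),ks)-S).ravel(),(pj('top',T(h,Mt),kt)-St).ravel(),(pj('top',T(rk,Mr),kt)-C).ravel(),
      (h[0]-tp[0])/.003,(h[1]-tp[1]-.002)/.003]
f=least_squares(res,[tp[0],tp[1],.2,0,0,.61,-.177,.176])
print('h',f.x[:3],'k',f.x[3:5],'rack',f.x[5:8]);print(np.round(f.fun,1))
print('target',T(f.x[5:8],np.array([[0,-.1,.08]])))
E
sed -i '/^print/s/^/#/' /dev/null; python3 dist.py | tail -8
```

```text
t 3.7 tool [0.48787603 0.33477976 0.0481707 ] tilt [-2.11037000e-05  3.88906620e-04 -9.99999924e-01] y-angle 11.983320151947074 move [ 0.0417 -0.0011 -0.0096] turn -0.00037066329006513063 q7 -0.28379127769099416 F [0.34003286 0.8752354  0.87995252] 0.12423325584591008 62.124502658843994
[-0.11447224  0.00100401]
[-0.11425671  0.0996524 ]
scene [1.0927827  0.20803902 0.65893636]
top [ 0.27373804 -0.06230382  1.19099493]
h [0.484786   0.343278   0.24234387] k [0.10270237 0.07914183] rack [ 0.61326608 -0.17664856  0.17966826]
[-1.7  1.1  0.8  1.1 -1.7 -0.9  1.  -1.1  0.2  0.5 -0.1  0.1  0.1 -0.2
  0.1  0.6 -0.3  0.8  0.4 -0.1 -0.2  0.1 -0.  -0.1  0.2 -0.7 -1.   2.2]
target [[ 0.6311364  -0.27503887  0.08      ]]sed: couldn't edit /dev/null: not a regular file
```

```bash
python3 go.py .631 -.278 .21 10.2
```

```text
t 3.7 tool [0.48787603 0.33477976 0.0481707 ] tilt [-2.11037000e-05  3.88906620e-04 -9.99999924e-01] y-angle 11.983320151947074 move [-1.5727  0.032  -0.4052] turn 0.03962933670993512 q7 -0.28379127769099416 F [0.34003286 0.8752354  0.87995252] 0.12423325584591008 62.124502658843994
```

Request:
{"name": "apply_moves", "arguments": {
  "motion": [
    [[0, 0, -0.1, 0], [0, 0, -0.2, 0], [0, 0, -0.3, 0], [0, 0, -0.4, 0], [0, 0, -0.4, 0], [0, 0, -0.4, 0]]
  ]
}}

```text
t: 4.2
tool_pos: [0.4902, 0.3356, 0.2117]
ee_rot: [1.977, 2.44, 0.012]
force: [-0.2, -0.5, -0.8]
grip_width: 0.127
grip_force: 61.9
```

```bash
python3 go.py .631 -.278 .20 10.2
```

```text
t 4.2 tool [0.49023471 0.33560417 0.21166454] tilt [ 0.0055809   0.00494951 -0.99997218] y-angle 11.946617729660403 move [-1.5737  0.0266  0.0235] turn 0.03881372732578667 q7 -0.3569975096230819 F [-0.19785653 -0.46220228 -0.79847932] 0.1265699655097587 61.94638252258301
```

Request:
{"name": "apply_moves", "arguments": {
  "motion": [
    [[-0.08, 0, 0, 0.02], [-0.16, 0, 0, 0.04], [-0.24, 0, 0, 0.04], [-0.32, 0, 0, 0.04], [-0.4, 0, 0, 0.04], [-0.48, 0, 0, 0.04], [-0.56, 0, 0, 0.04], [-0.64, 0, 0, 0.04], [-0.72, 0, 0, 0.04], [-0.8, 0, 0, 0.04], [-0.88, 0, 0, 0.04], [-0.95, 0, 0, 0.04], [-0.98, 0, 0, 0.04], [-0.98, 0, 0, 0.04], [-0.98, 0, 0, 0.04], [-0.98, 0, 0, 0.04]]
  ]
}}

```text
t: 5.53
tool_pos: [0.5682, -0.047, 0.2066]
ee_rot: [-2.012, -2.409, 0.002]
force: [0.3, 1.3, -0.4]
grip_width: 0.126
grip_force: 61.9
```

```bash
python3 go.py .631 -.278 .20 10.2
```

```text
t 5.5333 tool [ 0.56824529 -0.04699903  0.20658886] tilt [-2.88050876e-03  9.49944326e-04 -9.99995400e-01] y-angle 10.28759853534665 move [-0.5963  0.0513  0.0155] turn 0.0019466341188142957 q7 0.34497093046304433 F [ 0.29905173  1.34107142 -0.3965012 ] 0.12617617716562626 61.91353440284729
```

Request:
{"name": "apply_moves", "arguments": {
  "motion": [
    [[-0.08, 0.01, 0, 0], [-0.16, 0.02, 0, 0], [-0.24, 0.03, 0, 0], [-0.32, 0.04, 0, 0], [-0.4, 0.05, 0, 0], [-0.48, 0.05, 0, 0], [-0.55, 0.05, 0.0, 0], [-0.596, 0.05, 0.0, 0], [-0.596, 0.051, 0.0, 0], [-0.596, 0.051, 0.04, 0], [-0.596, 0.051, 0.08, 0], [-0.596, 0.051, 0.08, 0], [-0.596, 0.051, 0.08, 0], [-0.596, 0.051, 0.08, 0]]
  ]
}}

```text
t: 6.7
tool_pos: [0.6323, -0.2779, 0.1763]
ee_rot: [-2.012, -2.412, -0.001]
force: [-0.7, 0.5, -0.4]
grip_width: 0.124
grip_force: 61.9
```

```bash
python3 go.py .631 -.278 .16 10.2
python3 - <<'E'
from h import *
o=[]
for n,x,y in(('scene',115,140),('top',320,120)):
    i=cv2.resize(snapshot(n)[y:y+120,x:x+100,::-1],None,fx=4,fy=4,interpolation=cv2.INTER_CUBIC)
    o.append(i)
cv2.imwrite('pics/c7.png',np.hstack(o))
E
```

```text
t 6.7 tool [ 0.63232111 -0.27791116  0.17630756] tilt [ 2.62071499e-04  9.44272793e-04 -9.99999520e-01] y-angle 10.336166677695505 move [ 0.0003 -0.0033  0.0408] turn 0.003025926171011406 q7 0.7922246808459646 F [-0.65146081  0.5180458  -0.41387338] 0.1236492594744297 61.90423607826233
```

View pics/c7.png

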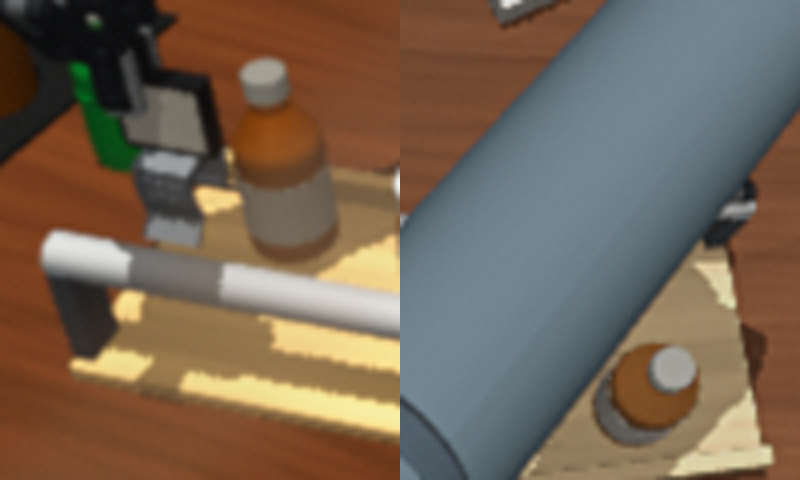

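```bash
cat > chk.py <<'E'
from dist import *
tp=env.read_state()['tool_pos'];tp=np.r_[tp[0],tp[1]]
for k in(0,.1):
    h=[tp[0]-.0005,tp[1]+.003,.18];fz=env.read_state()['tool_pos'][2]-.048
    P=T(h,np.array([[21,-15,0],[21,15,0],[6,-25,44.5],[6,25,44.5],[-6,-25,89.5],[-6,25,89.5]])/1e3);P[:,2]+=fz
    print(k,'holder',np.round((pj('scene',P,k)-[115,140])*4).tolist())
    rk=f.x[5:8]
    Q=T(rk,np.array([[0,-.18,.08],[0,-.1,.08],[0,0,.08],[-.115,-.1,.125],[-.115,-.1,.012]]))
    print('  rail end, front, mid, cap, base',np.round((pj('scene',Q,k)-[115,140])*4).tolist())
E
python3 chk.py | tail -4
python3 - <<'E'
import cv2;i=cv2.imread('pics/c7.png');g=cv2.cvtColor(i,cv2.COLOR_BGR2GRAY)
for x in(60,100,180,240,300,380):print(x,g[215:345:5,x].tolist())
E
```

```text
0 holder [[117.0, 230.0], [171.0, 240.0], [93.0, 140.0], [185.0, 155.0], [83.0, 51.0], [178.0, 66.0]]
  rail end, front, mid, cap, base [[130.0, 275.0], [272.0, 294.0], [454.0, 320.0], [333.0, 99.0], [357.0, 248.0]]
0.1 holder [[110.0, 229.0], [166.0, 239.0], [85.0, 138.0], [181.0, 154.0], [74.0, 47.0], [173.0, 64.0]]
  rail end, front, mid, cap, base [[124.0, 275.0], [270.0, 295.0], [454.0, 320.0], [331.0, 98.0], [356.0, 248.0]]
60 [78, 78, 72, 130, 214, 227, 227, 219, 206, 185, 153, 115, 81, 47, 39, 43, 41, 42, 44, 49, 54, 57, 65, 75, 78, 78]
100 [76, 77, 78, 77, 94, 173, 219, 226, 222, 213, 195, 166, 133, 96, 57, 37, 36, 37, 37, 39, 40, 41, 42, 44, 45, 45]
180 [64, 104, 132, 135, 135, 134, 124, 114, 109, 112, 117, 117, 115, 111, 104, 95, 91, 103, 120, 123, 120, 116, 118, 119, 118, 116]
240 [117, 117, 121, 127, 128, 127, 123, 119, 117, 124, 175, 206, 212, 212, 204, 189, 169, 142, 112, 102, 121, 126, 124, 122, 121, 121]
300 [103, 103, 104, 106, 106, 106, 89, 80, 78, 86, 112, 124, 158, 202, 213, 215, 208, 195, 178, 149, 118, 124, 196, 217, 215, 212]
380 [122, 123, 124, 121, 121, 138, 193, 217, 221, 221, 220, 216, 212, 212, 211, 203, 208, 217, 221, 214, 202, 182, 156, 119, 116, 192]
```

```bash
sed -i 's/rk=f.x\[5:8\]/rk=[.61327,-.17665,.17967]/' chk.py; python3 chk.py | tail -4
```

```text
0 holder [[117.0, 230.0], [171.0, 240.0], [93.0, 140.0], [185.0, 155.0], [83.0, 51.0], [178.0, 66.0]]
  rail end, front, mid, cap, base [[50.0, 253.0], [185.0, 279.0], [360.0, 311.0], [262.0, 87.0], [292.0, 236.0]]
0.1 holder [[110.0, 229.0], [166.0, 239.0], [85.0, 138.0], [181.0, 154.0], [74.0, 47.0], [173.0, 64.0]]
  rail end, front, mid, cap, base [[41.0, 253.0], [181.0, 279.0], [359.0, 311.0], [259.0, 86.0], [290.0, 236.0]]
```

```bash
cat > fit2.py <<'E'
from h import *
from fit import T
from scipy.optimize import least_squares
S=np.array([[147,239],[200,246],[121,150],[218,158],[209,74]])/4+[115,140]
M=np.array([[21,-15,0],[21,15,0],[6,-25,44.5],[6,25,44.5],[-6,25,89.5]])/1e3
s=env.read_state()['tool_pos']
g=lambda p:(proj('scene',T(p,M)+[0,0,p[3]])-S)
r=lambda p:np.r_[g(p).ravel(),(p[3]-(s[2]-.048))/.002]
f=least_squares(r,[.63,-.26,.18,.128]);print('pose',f.x,'tool',s,np.round(f.fun,1))
E
python3 fit2.py|tail -2
python3 - <<'E'
import cv2;g=cv2.cvtColor(cv2.imread('pics/c7.png'),cv2.COLOR_BGR2GRAY)
for y in(225,235):print(y,g[y,130:220:4].tolist())
for x in(160,185):print(x,g[200:270:3,x].tolist())
E
```

```text
top [ 0.27373804 -0.06230382  1.19099493]
pose [ 0.63053109 -0.26009134  0.23801272  0.12915563] tool [ 0.63245611 -0.27939746  0.17733387] [-0.2 -0.   0.6  0.1 -0.1 -0.3 -0.3  0.8  0.  -0.6 -0.1]
225 [77, 77, 75, 78, 91, 120, 134, 136, 135, 134, 129, 126, 132, 129, 119, 110, 101, 105, 101, 118, 125, 125, 124]
235 [76, 76, 78, 82, 102, 127, 132, 135, 134, 134, 135, 134, 136, 135, 135, 135, 131, 117, 103, 121, 127, 127, 126]
160 [57, 52, 50, 52, 61, 80, 105, 125, 135, 137, 135, 136, 134, 123, 109, 105, 103, 105, 108, 112, 115, 115, 117, 117]
185 [63, 61, 59, 56, 54, 58, 72, 92, 116, 133, 136, 136, 135, 134, 132, 126, 120, 113, 108, 108, 111, 115, 117, 116]
```

The scene and top cameras agree on the rack with no distortion. The held clip really sits about 18 mm in +y and 2 mm in -x from the reported tool position, both at the pick-up and here, so I correct for that constant offset. It needs to move about 15.5 mm along the rail and 2.8 mm sideways.

Request:
{"name": "apply_moves", "arguments": {
  "motion": [
    [[-0.02, -0.005, 0, 0], [-0.039, -0.007, 0, 0], [-0.039, -0.007, 0.03, 0], [-0.039, -0.007, 0.06, 0], [-0.039, -0.007, 0.068, 0], [-0.039, -0.007, 0.068, 0], [-0.039, -0.007, 0.068, 0]]
  ]
}}

```text
t: 7.38
tool_pos: [0.6309, -0.2951, 0.1475]
ee_rot: [-2.014, -2.408, 0.001]
force: [-0.1, -0.0, -0.8]
grip_width: 0.121
grip_force: 61.9
```

```bash
python3 go.py .631 -.278 .16 10.2
python3 - <<'E'
from h import *
n,x,y='scene',118,148
im=snapshot(n);cv2.imwrite('pics/full8.png',im[:,:,::-1])
cv2.imwrite('pics/c8.png',cv2.resize(im[y:y+74,x:x+90,::-1],None,fx=8,fy=8,interpolation=cv2.INTER_CUBIC))
E
```

```text
t 7.3833 tool [ 0.63090968 -0.29511986  0.14752231] tilt [-0.00206206  0.00112068 -0.99999725] y-angle 10.195863529584667 move [ 0.0421  0.0077 -0.0311] turn -9.192156478516406e-05 q7 0.8268614354160657 F [-0.14324731 -0.03695287 -0.81495166] 0.12147145738053354 61.906070709228516
```

View pics/c8.png

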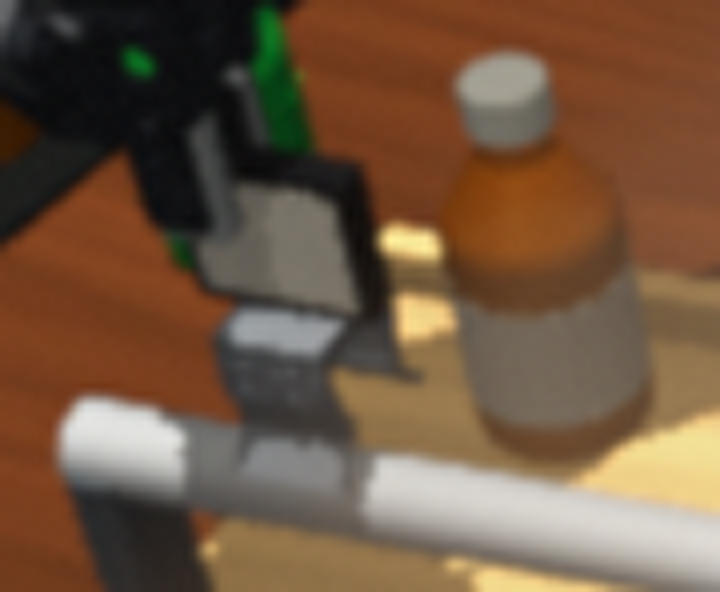

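Run:
```python
from h import *
def T(p,P):
    c,s=np.cos(p[2]),np.sin(p[2]);P=np.array(P)
    return np.c_[p[0]+c*P[:,0]-s*P[:,1],p[1]+s*P[:,0]+c*P[:,1],P[:,2]]
from scipy.optimize import least_squares
o=[118,148]
M=np.array([[21,-15,0],[21,15,0],[19,-15,44.5],[19,15,44.5],[6,-25,44.5],[6,25,44.5],[-6,25,89.5],[-21,15,0]])/1e3
fz=env.read_state()['tool_pos'][2]-.048
h=[.6307,-.2755,.178]
print('pred',np.round((proj('scene',T(h,M)+[0,0,fz])-o)*8).tolist())
S=np.array([[240,481],[345,492],[225,337],[322,356],[198,285],[362,312],[365,168],[418,378]])/8+o
f=least_squares(lambda p:np.r_[(proj('scene',T(p,M)+[0,0,p[3]])-S).ravel(),(p[3]-fz)/.002],h+[fz])
print(f.x,np.round(f.fun,1))
R=np.array([[np.cos(.178),np.sin(.178)],[-np.sin(.178),np.cos(.178)]])
print('in rail frame rel. target',R@(f.x[:2]-[.6307,-.2755]))
g=cv2.cvtColor(cv2.imread('pics/c8.png'),cv2.COLOR_BGR2GRAY)
for x in(260,290,320):print(x,g[430:530:5,x].tolist())
print(g[465,215:375:8].tolist())
```

```text
pred [[240.0, 478.0], [346.0, 498.0], [205.0, 342.0], [315.0, 362.0], [195.0, 304.0], [375.0, 336.0], [362.0, 164.0], [418.0, 394.0]]
[ 0.62746017 -0.27743249  0.18404317  0.09996367] [ 0.4 -1.5  0.5 -0.4 -2.1 -0.4 -0.6 -0.4 -0.1  1.3  1.9  1.9 -0.1 -1.5
  0.2  0.9 -0.2]
in rail frame rel. target [-0.00353081 -0.0013283 ]
260 [72, 82, 104, 125, 131, 135, 135, 135, 131, 125, 118, 109, 103, 97, 92, 88, 84, 85, 92, 105]
290 [65, 80, 103, 124, 131, 135, 135, 135, 135, 133, 127, 119, 111, 104, 100, 94, 89, 88, 86, 94]
320 [62, 73, 90, 110, 125, 133, 133, 133, 134, 134, 133, 129, 121, 113, 107, 102, 97, 93, 89, 90]
[113, 112, 107, 107, 123, 135, 135, 134, 135, 135, 136, 135, 133, 133, 135, 131, 113, 103, 111, 125]
```

The foot edge at crop (240,481)–(345,492) lies close to the predicted spot, with the clip perhaps 2 mm toward the bottle. I'll nudge it 1.5 mm and descend gently to first contact.

Request:
{"name": "apply_moves", "arguments": {
  "motion": [
    [[0, 0.004, 0.0, 0], [0, 0.004, 0.02, 0], [0, 0.004, 0.04, 0], [0, 0.004, 0.055, 0], [0, 0.004, 0.065, 0], [0, 0.004, 0.065, 0], [0, 0.004, 0.065, 0]]
  ]
}}

```text
t: 8.02
tool_pos: [0.6344, -0.2951, 0.1232]
ee_rot: [2.014, 2.409, 0.003]
force: [1.7, 1.6, 0.9]
grip_width: 0.123
grip_force: 62.2
```

```bash
python3 go.py .631 -.295 .104 10.2
```

```text
t 8.0167 tool [ 0.63439102 -0.29513877  0.12319902] tilt [ 2.38794337e-03  2.30071508e-04 -9.99997122e-01] y-angle 10.205057702317362 move [ 0.0019 -0.0084  0.048 ] turn 0.00011239338483019563 q7 0.8368950492324851 F [1.67111884 1.5988022  0.94541899] 0.12262119194589353 62.17039704322815
```

Request:
{"name": "apply_moves", "arguments": {
  "motion": [
    [[0, 0, 0.005, 0], [0, 0, 0.01, 0], [0, 0, 0.015, 0], [0, 0, 0.02, 0], [0, 0, 0.02, 0]]
  ]
}}

```text
t: 8.43
tool_pos: [0.6349, -0.2969, 0.1184]
ee_rot: [2.013, 2.406, 0.003]
force: [0.6, 0.4, 9.8]
grip_width: 0.129
grip_force: 63.4
```

Request:
{"name": "apply_moves", "arguments": {
  "motion": [
    [[0, 0, 0.006, 0], [0, 0, 0.012, 0], [0, 0, 0.018, 0], [0, 0, 0.024, 0], [0, 0, 0.03, 0], [0, 0, 0.03, 0], [0, 0, 0.03, 0]]
  ]
}}

```text
t: 9.02
tool_pos: [0.634, -0.296, 0.1044]
ee_rot: [2.015, 2.408, 0.002]
force: [0.8, 0.2, 7.1]
grip_width: 0.124
grip_force: 63.1
```

Request:
{"name": "apply_moves", "arguments": {
  "motion": [
    [[0, 0, 0.004, 0], [0, 0, 0.008, 0], [0, 0, 0.01, 0], [0, 0, 0.01, 0], [0, 0, 0.01, 0]]
  ]
}}

```text
t: 9.43
tool_pos: [0.6341, -0.2962, 0.1042]
ee_rot: [2.015, 2.409, 0.004]
force: [-4.5, 2.2, 19.7]
grip_width: 0.127
grip_force: 64.9
```

The roof stopped on the tube: force rose to 19.7 N with no travel, at z 0.104 as predicted. I'll relax, release and lift away.

Request:
{"name": "apply_moves", "arguments": {
  "motion": [
    [[0, 0, -0.01, 0], [0, 0, -0.01, 0], [0, 0, -0.01, 0]]
  ]
}}

```text
t: 9.68
tool_pos: [0.6342, -0.2959, 0.1045]
ee_rot: [2.014, 2.408, 0.002]
force: [0.9, 1.8, 8.2]
grip_width: 0.123
grip_force: 63.2
```

Request:
{"name": "apply_moves", "arguments": {
  "motion": [
    [[0, 0, 0, 0], [0, 0, 0, 0], [0, 0, 0, 0], [0, 0, 0, 0], [0, 0, 0, 0]]
  ],
  "jaw": 0.0
}}

```text
t: 10.1
tool_pos: [0.6319, -0.2955, 0.1017]
ee_rot: [-2.015, -2.408, 0.002]
force: [0.7, -0.2, 0.5]
grip_width: 0.495
grip_force: 0.0
```

Request:
{"name": "apply_moves", "arguments": {
  "motion": [
    [[0, 0, -0.03, 0], [0, 0, -0.08, 0], [0, 0, -0.15, 0], [0, 0, -0.23, 0], [0, 0, -0.3, 0], [0.1, 0, -0.35, 0], [0.2, 0, -0.35, 0], [0.3, 0, -0.35, 0], [0.4, 0, -0.35, 0], [0.5, 0, -0.35, 0], [0.6, 0, -0.35, 0], [0.6, 0, -0.35, 0], [0.6, 0, -0.35, 0]]
  ]
}}

```text
t: 11.18
tool_pos: [0.5907, -0.0547, 0.2435]
ee_rot: [-2.006, -2.417, -0.003]
force: [-0.0, -0.4, 0.0]
grip_width: 0.498
grip_force: 0.0
```

Run:
```python
from h import *
s=env.read_state();print(s['t'],s['tool_pos'],s['force'],s['grip_width'])
n,x,y='scene',118,148
im=snapshot(n);o=cv2.imread('pics/scene0.png')
a=im[y:y+74,x:x+90,::-1];b=o[y:y+74,x:x+90]
cv2.imwrite('pics/c9.png',cv2.resize(a,None,fx=8,fy=8,interpolation=cv2.INTER_CUBIC))
# numeric check: changed-pixel box vs predicted frame corners when home; bottle cap patch change
d=np.abs(a.astype(int)-b).sum(2)>90
ys,xs=np.where(d);print('changed box',xs.min()+x,xs.max()+x,ys.min()+y,ys.max()+y)
def T(p,P):
    c,s=np.cos(p[2]),np.sin(p[2]);P=np.array(P)
    return np.c_[p[0]+c*P[:,0]-s*P[:,1],p[1]+s*P[:,0]+c*P[:,1],P[:,2]]
print(proj('scene',T([.6307,-.2755,.178],np.array([[-6,-25,145.5],[-6,25,145.5],[6,-25,145.5],[6,25,145.5],[6,-25,100.5],[6,25,100.5],[21,-15,56],[21,15,56]])/1e3)).round(1).tolist())
for r in d[::2,::1]:print(''.join('#' if v else '.' for v in r))
```

```text
11.1833 [ 0.59069085 -0.05471965  0.24345861] [-0.00246784 -0.36617936  0.03367947] 0.498275674519775
changed box 142 173 183 221
[[145.1, 182.1], [167.5, 186.0], [142.2, 185.7], [164.9, 189.7], [147.1, 202.2], [169.0, 206.2], [152.6, 222.8], [165.4, 225.3]]
..........................................................................................
..........................................................................................
..........................................................................................
..........................................................................................
..........................................................................................
..........................................................................................
..........................................................................................
..........................................................................................
..........................................................................................
......................
[... 1825 characters left out ...]
...######################......................................
..............................################............................................
...............................###############............................................
................................#....########.............................................
................................############..............................................
.................................##############...........................................
.................................##############...........................................
.................................################.........................................
```

```bash
python3 -c "
from plant import env
print(env.sign_off())"
```

```text
the job is handed in; nothing more can be done
None
```

I pushed the big-clip holder onto the rail in front of the amber tall bottle until its roof stopped on the tube, then let go and handed the job in at about 11 s. The last camera check puts the card where a fully seated clip should be and shows no change at the bottle, but the hand-in did not say whether it passed.

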